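# Set the print trimmer's back stop to the gauge mark with its thumbwheel

### The job

Set the paper trimmer for the next prints: with a fingertip on top of the knurled thumbwheel, roll it towards the front of the trimmer, stroke after stroke, until the back stop has closed in on the cutting rail so far that its pointer stands level with the index finger of the steel clip on the scale. Move the stop by its wheel only, without touching the stop itself, leave everything else on the desk where it is, and take the hand away when it is set.

Things in the scene. Friction and masses are not known exactly. Their poses are not given: they have to be found in the camera images.
- trimmer: Paper trimmer fixed on the desk, bed 340 (x) by 360 mm (y), top 18 mm high. Origin under its centre at desk level; x points from its front (near the robot) to its back, y left, z up; turned up to 0.2 rad. Cutting rail along the front at x = -125, cutter head 80 mm high. Along the right edge (y -185 to -241 mm) runs a grey drive housing 60 mm high: wheel slot near the front, black scale on its back part.
- wheel_top (a point): Highest point of the thumbwheel's rim, straight above its axle, 74 mm above the desk and 14 mm above the housing; it belongs to the trimmer and does not turn. Its axes are the trimmer's axes: the wheel is rolled along x.
- thumbwheel: Knurled steel wheel, diameter 60 mm, 18 mm wide, axle along the trimmer's y. Origin on its axle, 30 mm below wheel_top. Rolling its top towards the front (trimmer -x) moves the stop to the front, rolling it back moves the stop back: 1 rad (30 mm of rim) moves the stop 12 mm. It stays where it is left and takes about 2 N along its rim, so press with some 4 to 12 N.
- back_stop: Aluminium back stop bar, 300 mm long across the bed and 16 mm high, on the bed behind the cutting rail; it slides only along the trimmer's x, geared to the thumbwheel. Origin under the middle of its front face. At its right end an arm rises to carry the pointer. Not to be touched.
- pointer (a point): Tip of the stop's steel pointer, a 4 mm wide blade that lies over the scale strip on the housing, 63 mm above the desk. At the start it stands 12 to 34 mm behind (trimmer +x of) the mark.
- mark (a point): Gauge mark: tip of the 4 mm wide finger of the small steel clip, 63 mm above the desk, pointing at the pointer's track from the housing's outer side. The stop is set when pointer and mark have the same x in the trimmer's frame (in y they stay 3 mm apart).
- gauge_clip: Small steel clip, 12 mm wide, gripping the outer edge of the housing beside the scale, fixed. Axes parallel to the trimmer's.
- prints: Bystander: pad of prints, 95 x 148 x 8 mm, loose on the bed between rail and stop.
- eraser: Bystander: white eraser, 22 x 48 x 13 mm, loose on the bed between rail and stop.
- ink_bottle: Bystander: black dropper bottle, 34 mm wide, 98 mm high, loose beside the housing near the wheel.
- ink_bottle_2: Bystander: a second black dropper bottle, 34 mm wide, 98 mm high, loose beside the housing near the scale.
- tape_roll: Bystander: flat roll of tape, 84 mm wide, 24 mm high, loose to the right of the trimmer.
- rinse_bottle: Bystander: white bottle, 60 mm wide, 150 mm high, loose farther to the right of the trimmer.
- pen_mug: Bystander: white mug with pens, 76 mm wide, 150 mm high with the pens, loose at the robot's left.

How it is judged:
By the outcome, as a careful person would: the job done as asked, in the order asked, and still so for the second after the job is handed in, with the robot touching nothing.
It also fails if it takes over 56 s, if anything falls off the work surface, if the arm or the gripper's body presses on something with over 40 N, if the wrist force passes 120 N, or if a joint passes its speed limit or range.

### The arm

A 7-joint arm with a two-finger parallel gripper is mounted at the origin on the work surface. World frame = base frame: x ahead of the robot, y to its left, z up, the work surface at z = 0. Lengths are in m, angles in rad, forces in N, time in s.
With the tool pointing down it reaches from about 0.35 to 0.9 m from the base axis. Payload 8.1 kg.
Tool frame: the origin (TCP) lies at the very end of the fingers, on their centre line; the grasp point (between the pads) lies 19 mm behind it; x points along the fingers, y is the direction in which the jaws open and shut, and the axes are right-handed (so a half turn about x gives the same grasp; the last joint's range is limited). The gripper opens to 92 mm and grips with 3 to 60 N. Pads are 19 mm wide; open, the fingers measure 130 mm over their backs; the gripper's body (75 mm by 190 mm) begins 47 mm behind the grasp point.
Start: joints at [1.234, 0.434, 0.025, 1.573, -0.012, 1.134, -0.075], TCP at [0.145, -0.608, 0.227] pointing down, gripper open.
Joint ranges: [-2.62, 2.62], [-0.44, 2.09], [-1.27, 1.32], [0.08, 2.57], [-1.32, 4.46], [0.12, 2], [-2.74, 2.74]. Speed limits (rad/s): [2.22, 2.22, 3.01, 3.01, 3.14, 3.14, 3.14].

### API

Orientations are given as a unit quaternion [w, x, y, z].
In Python, from rig import read_state, snapshot, camera_params, close_job gives the robot as it stands.
- The arm moves only by the shell command python3 -m inch 'ROWS'. ROWS is JSON, a list of rows, each a list of 7 numbers: the shift along the tool's x, y, z in cm, then the turn, a rotation vector about the tool's x, y, z in rad, then the finger opening in cm, from 0 to 9.18. A call has 1 to 8 rows; each row shifts and turns the commanded pose from where the row before left it, along the tool's axes as they then stand; what a row does not reach is not made up. A row lasts 1/8 s, in which the tool goes at most 62.5 mm and 10.7 degrees, less where a joint would pass 70% of its speed; a pose out of reach is approached as far as the arm can. A call with a gripper value outside its range is refused whole. The fingers move at their own pace and stop on an object; the grip force is fixed at half the most. Time passes only in rows, so rows that do not move let the fingers close. It gives the time, the measured TCP pose, the force and the opening at its end, in the units of the state.
- read_state(): the state, without advancing time (a new reading comes with each control period).
- snapshot(name): name is "scene" or "top"; returns the picture (480x640x3 uint8, blue, green, red); there is no depth.
- camera_params(name): a dict with "K" (3x3 intrinsics, pixels), "distortion" ([k1, k2, p1, p2, k3] as OpenCV has them; the pictures are not rectified), "T" (4x4, takes a point from camera to world coordinates). Camera axes: x right, y down, z forward; pixel columns grow to the right and rows downward; lengths in m; the calibration is good to about 2 mm. A picture is of the moment at which its call begins. camera_params takes no time and is no camera call.
- close_job(): hands the job in, once; it reports no verdict.
The state is a dict: "t": time; "q": joint angles; "dq": joint speeds; "joint_efforts": joint torques, N m; "tool_pos": TCP position; "eef_rot": TCP orientation; "force": force on the tool from outside, world axes, zero at the start; "torque": the same for the moment, N m; "gripper_width": opening from 0.0 (shut) to 1.0 (fully open).
Only numpy, scipy, OpenCV 4.12 (cv2) and the standard library are available. Lean on these libraries where they do the work, as an engineer would, in place of code of your own. Each camera call takes 0.05 s, during which the arm holds its last target.

## Working session

There is one attempt and no reset: what is moved stays moved. The work goes in short steps, Python scripts to look and compute and a shell command to move; the robot and the scene stay as the last step left them, time stands still between calls to the robot, and variables do not carry over. Pictures are saved under pics/ and viewed, and the job is handed in when it is done.

```bash
ls; mkdir -p pics
python3 - <<'E'
from rig import *
import cv2
for n in ("scene","top"):
    im=snapshot(n); cv2.imwrite(f"pics/{n}0.png",im)
    p=camera_params(n); print(n,p)
s=read_state(); print(s)
E
```

```text
pics
scene {'K': array([[572.27884509,   0.        , 319.61516184],
       [  0.        , 572.27884509, 239.98017688],
       [  0.        ,   0.        ,   1.        ]]), 'distortion': array([-0.07455939,  0.        ,  0.        ,  0.        ,  0.        ]), 'T': array([[ 0.7784196 ,  0.41665556, -0.46953282,  1.23796857],
       [ 0.62766536, -0.50473669,  0.59268631, -0.75333243],
       [ 0.00995561, -0.75606813, -0.6544172 ,  0.97509076],
       [ 0.        ,  0.        ,  0.        ,  1.        ]])}
top {'K': array([[606.94576173,   0.        , 321.33937107],
       [  0.        , 606.94576173, 245.54893169],
       [  0.        ,   0.        ,   1.        ]]), 'distortion': array([-0.17020527,  0.        ,  0.        ,  0.        ,  0.        ]), 'T': array([[-0.02757614, -0.99014538,  0.13730143,  0.40019089],
       [-0.99958475,  0.02846245,  0.00449573,  0.04403837],
       [-0.00835936, -0.13712044, -0.99051911,  1.58187244],
       [ 0.        ,  0.        ,  0.        ,  1.        ]])}
{'t': 0.1, 'q': array([ 1.23442367,  0.43513653,  0.02498389,  1.57395742, -0.01159295,
        1.13402704, -0.07511109]), 'dq': array([ 3.39369314e-04, -2.03577857e-03, -3.97702206e-04, -1.86473027e-03,
        2.39975834e-03,  5.48769975e-05,  1.94955559e-03]), 'joint_efforts': array([ 2.67734205e-03, -6.69129395e+01,  9.87989344e-01, -3.15146148e+01,
       -6.03909628e-02,  3.73388745e-02,  2.93358016e-05]), 'tool_pos': array([ 0.14462003, -0.60758326,  0.22605284]), 'eef_rot': array([-0.08195491, -0.70218059, -0.08291049,  0.70238997]), 'force': array([ 0.13549359,  0.47071955, -0.1984584 ]), 'torque': array([ 0.04993732, -0.01967437, -0.01532224]), 'gripper_width': 1.0017199572623854}
```

View pics/scene0.png

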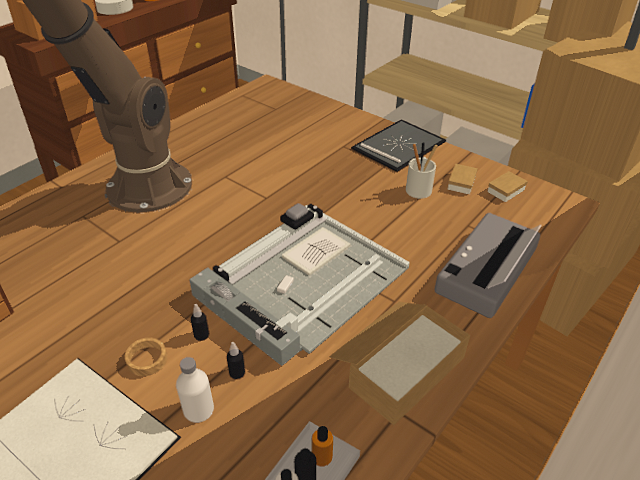

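View pics/top0.png

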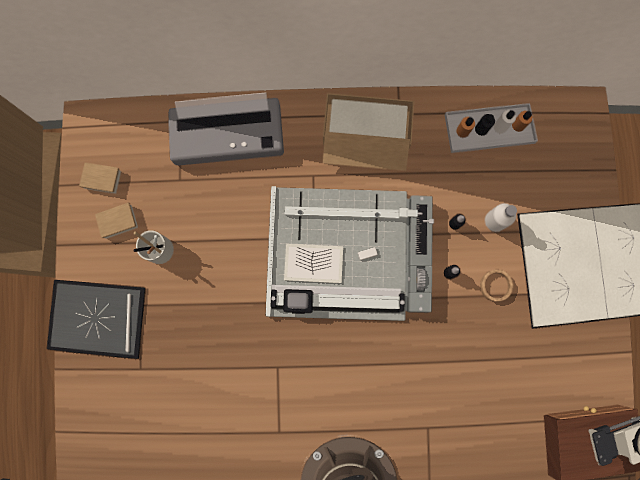

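The scene view shows the wheel near (222,291) and the scale near (265,322). The top view shows the wheel near (421,279), the pointer and clip near (428,221), and bottles at (457,221) and (452,271). I'll enlarge both.

Run:
```python
import cv2
a=cv2.imread("pics/top0.png")[180:330,390:470]; b=cv2.imread("pics/scene0.png")[260:365,185:310]
cv2.imwrite("pics/topc.png",cv2.resize(a,None,fx=4,fy=4,interpolation=cv2.INTER_CUBIC))
cv2.imwrite("pics/scenec.png",cv2.resize(b,None,fx=5.6,fy=5.6,interpolation=cv2.INTER_CUBIC))
c=cv2.imread("pics/top0.png")[175:330,255:445]
cv2.imwrite("pics/topd.png",cv2.resize(c,None,fx=3.8,fy=3.8,interpolation=cv2.INTER_CUBIC))
```

```text
(no output)
```

View pics/topc.png

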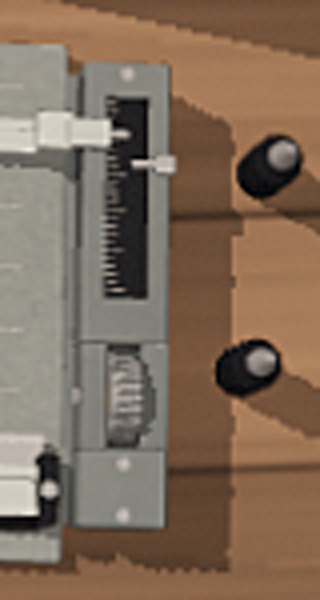

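View pics/scenec.png

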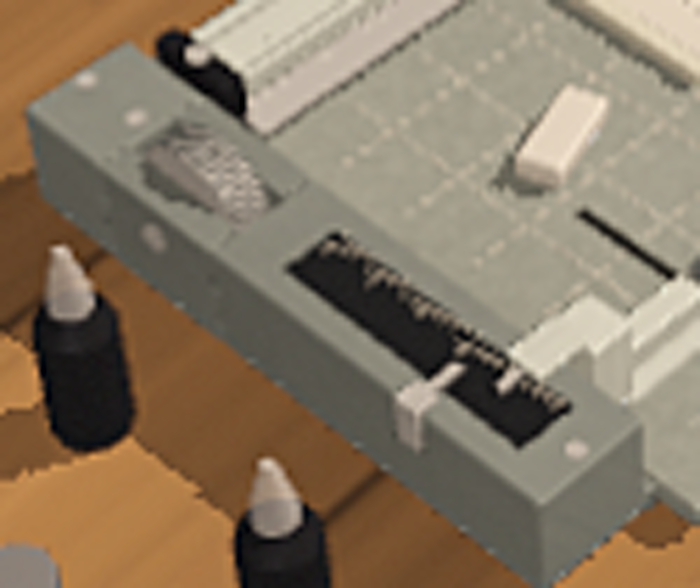

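View pics/topd.png

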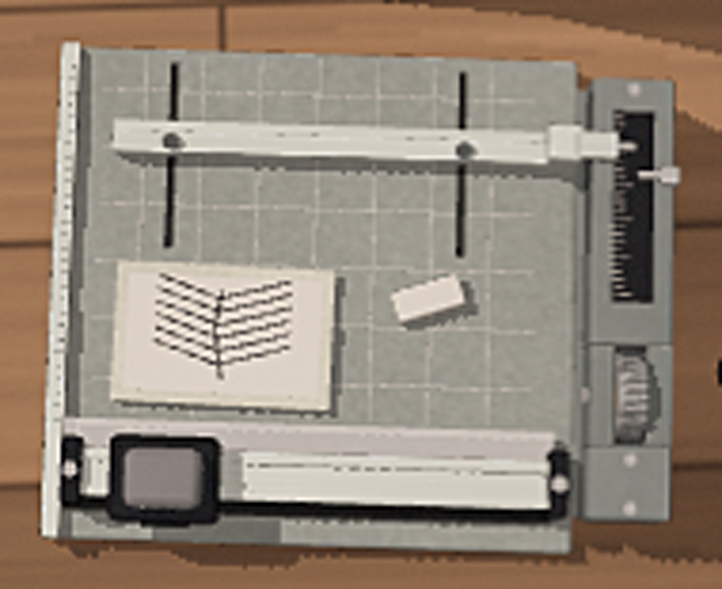

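```bash
cat > h.py <<'E'
import numpy as np,cv2
from rig import *
def ray(n,uv):
    p=camera_params(n); u=cv2.undistortPoints(np.array([[uv]],float),p["K"],p["distortion"])[0,0]
    return p["T"][:3,3],p["T"][:3,:3]@np.array([u[0],u[1],1])
def at(n,uv,z):
    o,d=ray(n,uv); return o+d*(z-o[2])/d[2]
def proj(n,P):
    p=camera_params(n); Ti=np.linalg.inv(p["T"]); return cv2.projectPoints(np.atleast_2d(P).astype(float),cv2.Rodrigues(Ti[:3,:3])[0],Ti[:3,3],p["K"],p["distortion"])[0][:,0]
def tc(c): return ((c[0]+.5)/4-.5+390,(c[1]+.5)/4-.5+180)
def sc(c): return ((c[0]+.5)/5.6-.5+185,(c[1]+.5)/5.6-.5+260)
E
python3 - <<'E'
from h import *
np.set_printoptions(precision=4,suppress=True)
T={'bl':(83,65,.06),'br':(170,65,.06),'fr':(165,527,.06),'fl':(77,525,.06),'ptr':(130,134,.063),'mark':(134,163,.063),'slotF':(128,447,.06),'slotB':(128,345,.06),'bot1tip':(264,361,.098),'bot2tip':(285,153,.098)}
S={'fl':(130,42,.06),'fr':(28,112,.06),'br':(543,505,.06),'bl':(640,432,.06),'ptr':(503,388,.063),'mark':(460,368,.063),'bot1tip':(58,247,.098),'bot2tip':(265,460,.098)}
A={}
for k,v in T.items(): A[k]=at("top",tc(v[:2]),v[2]); print('top',k,A[k])
B={}
for k,v in S.items(): B[k]=at("scene",sc(v[:2]),v[2]); print('scn',k,B[k])
for D in(A,B):
  for a,b in(('fr','br'),('fl','bl')):
    d=D[b]-D[a]; print(np.hypot(*d[:2]),np.arctan2(d[1],d[0]))
  yaw=np.mean([np.arctan2(*(D[b]-D[a])[[1,0]]) for a,b in(('fr','br'),('fl','bl'))])
  ex=np.array([np.cos(yaw),np.sin(yaw),0]);print('yaw',yaw,'ptr-mark',(D['ptr']-D['mark'])@ex)
E
```

```text
top bl [ 0.7334 -0.1813  0.06  ]
top br [ 0.732  -0.2377  0.06  ]
top fr [ 0.4366 -0.2192  0.06  ]
top fl [ 0.4397 -0.1637  0.06  ]
top ptr [ 0.6869 -0.2088  0.063 ]
top mark [ 0.6681 -0.2104  0.063 ]
top slotF [ 0.4875 -0.1981  0.06  ]
top slotB [ 0.552  -0.2011  0.06  ]
top bot1tip [ 0.5357 -0.2793  0.098 ]
top bot2tip [ 0.6657 -0.3003  0.098 ]
scn fl [ 0.4419 -0.1642  0.06  ]
scn fr [ 0.4404 -0.2187  0.06  ]
scn br [ 0.7336 -0.2348  0.06  ]
scn bl [ 0.7386 -0.1872  0.06  ]
scn ptr [ 0.6877 -0.2053  0.063 ]
scn mark [ 0.6689 -0.2083  0.063 ]
scn bot1tip [ 0.5359 -0.2813  0.098 ]
scn bot2tip [ 0.6669 -0.3031  0.098 ]
0.2960132923254576 -0.06260388130028124
0.2942174344719078 -0.05997031685236762
yaw -0.06128709907632443 ptr-mark 0.018738550516514806
0.2936455335261541 -0.054793343044135266
0.29765872611445576 -0.07728430996413033
yaw -0.0660388265041328 ptr-mark 0.018570676302934533
```

Run:
```python
from h import *
from scipy.spatial.transform import Rotation as R
np.set_printoptions(precision=4,suppress=True)
yaw=-.0625; ex=np.array([np.cos(yaw),np.sin(yaw),0]);ey=np.array([-ex[1],ex[0],0])
c=np.array([.5205,-.1995,.044])
th=np.radians(np.arange(32,149,4))
for n in("top","scene"):
    im=cv2.imread(f"pics/{n}0.png"); o,f,w,h=((390,180),4,80,150) if n=="top" else ((185,260),5.6,125,105)
    cr=cv2.resize(im[o[1]:o[1]+h,o[0]:o[0]+w],None,fx=f,fy=f,interpolation=cv2.INTER_CUBIC)
    for s in(-.009,.009):
        P=np.array([c+ey*s+.03*(np.cos(t)*ex+np.sin(t)*np.array([0,0,1])) for t in th])
        q=(proj(n,P)+.5-np.array(o))*f-.5
        cv2.polylines(cr,[np.round(q).astype(np.int32)],False,(0,0,255) if s<0 else (255,0,0),1)
    cr=cr[320:470] if n=="top" else cr[60:280,80:340]
    cv2.imwrite(f"pics/w_{n}.png",cv2.resize(cr,None,fx=2.2,fy=2.2))
s=read_state();q=s["eef_rot"];print(R.from_quat(q[[1,2,3,0]]).as_matrix())
```

```text
[[-0.0005  0.2316 -0.9728]
 [ 0.0013 -0.9728 -0.2316]
 [-1.     -0.0014  0.0001]]
```

View pics/w_top.png

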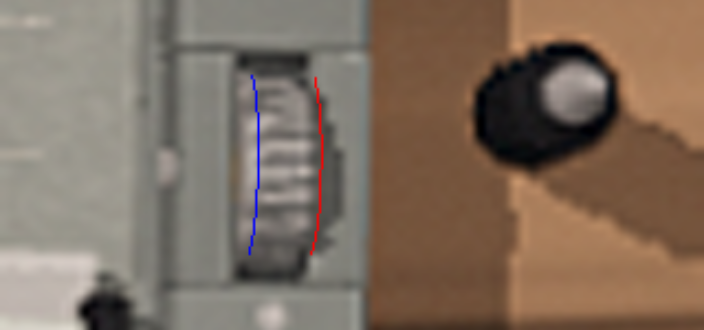

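View pics/w_scene.png

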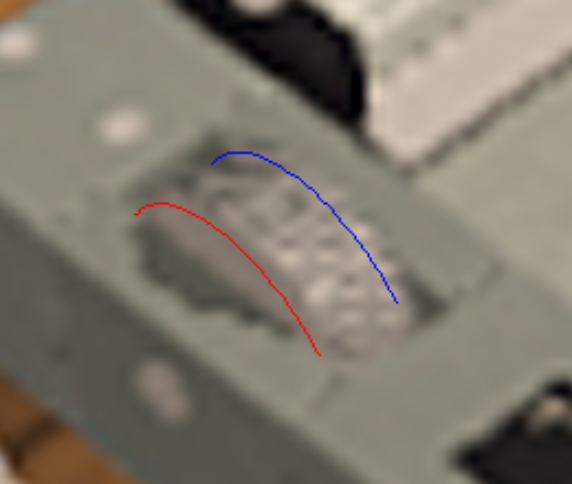

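Both views agree: yaw is about -0.0625, the pointer stands 18.7 mm behind the mark (about 47 mm of rim), and the wheel top is near (0.521, -0.199). I'll square the tool to the trimmer, shut the fingers and travel high.

```bash
python3 -m inch '[[0,0,0,0.1,0,0,0],[0,0,0,0.1,0,0,0],[0,0,0,0.096,0,0,0],[0,-3.1,-2.6,0,0,0,0],[0,-3.1,-2.6,0,0,0,0],[0,-3.1,-2.6,0,0,0,0],[0,-3.1,-2.6,0,0,0,0],[0,-3.1,-2.6,0,0,0,0]]'
```

```text
t: 1.1
tool_pos: [0.2849, -0.4602, 0.2265]
eef_rot: [0.022, -0.707, 0.022, 0.707]
force: [1.0, 0.6, 0.3]
gripper_width: 0.18
```

```bash
python3 -m inch '[[0,-3.1,-2.6,0,0,0,0],[0,-3.1,-2.6,0,0,0,0],[0,-3.1,-2.6,0,0,0,0],[0,-3.1,-2.6,0,0,0,0],[0,-3.1,-2.6,0,0,0,0],[0,-3.1,-2.6,0,0,0,0],[0,-3.1,-2.6,0,0,0,0],[0,0,0,0,0,0,0]]'
cat > st.py <<'E'
from h import *
from scipy.spatial.transform import Rotation as R
import sys
np.set_printoptions(precision=4,suppress=True)
s=read_state();M=R.from_quat(s["eef_rot"][[1,2,3,0]]).as_matrix()
W=np.array([.5215,-.199,.074])
print("t",s["t"],"pos",s["tool_pos"],"F",s["force"],"Ftool",M.T@s["force"]);print(M)
print("to wheel top, tool cm",M.T@(W-s["tool_pos"])*100)
yw=-.0625
print("rotvec err tool",(R.from_matrix(M).inv()*R.from_matrix(np.array([[0,np.sin(yw),-np.cos(yw)],[0,-np.cos(yw),-np.sin(yw)],[-1,0,0]]))).as_rotvec())
E
python3 st.py
```

```text
t: 2.1
tool_pos: [0.4814, -0.2527, 0.2264]
eef_rot: [-0.021, 0.707, -0.019, -0.707]
force: [-1.2, -0.8, -0.4]
gripper_width: 0.006
t 2.1 pos [ 0.4814 -0.2527  0.2264] F [-1.1765 -0.7527 -0.3713] Ftool [0.3695 0.8186 1.1322]
[[ 0.0004 -0.0565 -0.9984]
 [ 0.0016 -0.9984  0.0565]
 [-1.     -0.0017 -0.0004]]
to wheel top, tool cm [15.2482 -5.5632 -3.6899]
rotvec err tool [ 0.006  -0.0004  0.0017]
```

```bash
python3 -m inch '[[0,-2.7,-2.2,0.006,0,0,0],[0,-2.7,-2.2,0,0,0,0],[3,0,0,0,0,0,0],[3,0,0,0,0,0,0],[3,0,0,0,0,0,0],[2.5,0,0,0,0,0,0],[0,0,0,0,0,0,0],[0,0,0,0,0,0,0]]'; python3 st.py
python3 - <<'E'
from h import *
im=snapshot("scene"); cv2.imwrite("pics/s1.png",cv2.resize(im[170:380,140:350],None,fx=2.8,fy=2.8,interpolation=cv2.INTER_CUBIC))
E
```

```text
t: 3.1
tool_pos: [0.527, -0.2057, 0.1125]
eef_rot: [-0.024, 0.707, -0.024, -0.706]
force: [0.4, 0.0, 0.1]
gripper_width: 0.006
t 3.1 pos [ 0.527  -0.2057  0.1125] F [0.4112 0.0006 0.1354] Ftool [-0.1351 -0.0289 -0.4103]
[[ 0.0007 -0.0688 -0.9976]
 [-0.0004 -0.9976  0.0688]
 [-1.      0.0004 -0.0007]]
to wheel top, tool cm [ 3.8539 -0.6348  0.5963]
rotvec err tool [-0.0064 -0.0007 -0.0004]
```

View pics/s1.png

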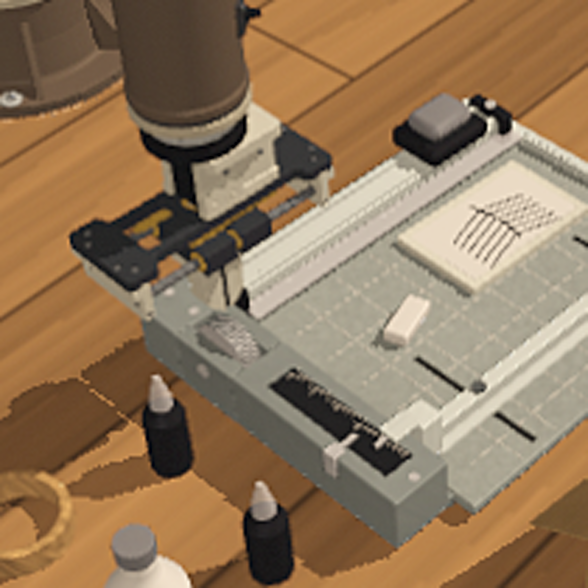

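The fingers stand shut above and just ahead of the wheel in the crop, tip near (228,300), clear of the bottles and the stop. I'll correct sideways and descend to just above the wheel.

```bash
python3 -m inch '[[0.5,-0.6,-0.1,-0.006,0,0,0],[1.3,0,0,0,0,0,0],[1.2,0,0,0,0,0,0],[0,0,0,0,0,0,0],[0,0,0,0,0,0,0]]'; python3 st.py
python3 - <<'E'
from h import *
s=read_state()
im=snapshot("scene"); p=proj("scene",s["tool_pos"])[0]; print((p-[185,240])*6)
cr=cv2.resize(im[240:340,185:310],None,fx=6,fy=6,interpolation=cv2.INTER_CUBIC)
cv2.circle(cr,tuple(int(v) for v in (p+.5-[185,240])*6),4,(0,0,255),1)
cv2.imwrite("pics/s2.png",cr)
E
```

```text
t: 3.78
tool_pos: [0.5281, -0.1993, 0.0816]
eef_rot: [0.022, -0.707, 0.022, 0.707]
force: [-0.0, -0.1, -0.1]
gripper_width: 0.002
t 3.775 pos [ 0.5281 -0.1993  0.0816] F [-0.0195 -0.1074 -0.0953] Ftool [0.0954 0.1084 0.0127]
[[-0.0004 -0.0624 -0.9981]
 [ 0.     -0.9981  0.0624]
 [-1.      0.      0.0004]]
to wheel top, tool cm [0.7581 0.0096 0.6606]
rotvec err tool [ 0.0001  0.0004 -0.    ]
[220.45597556 275.05717557]
```

View pics/s2.png

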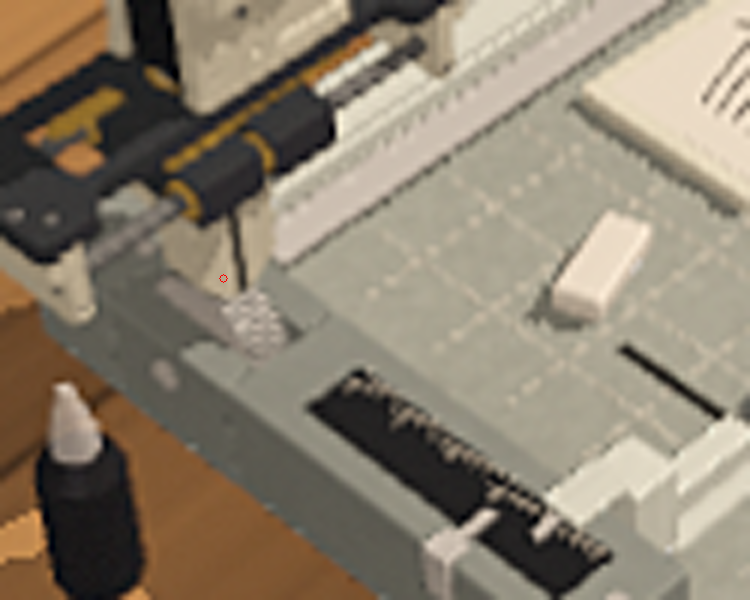

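The fingertip is over the wheel, about 7 mm behind its top and centred across its width. I'll press gently and read the force.

```bash
python3 -m inch '[[0.5,0,0,0,0,0,0],[0.2,0,0,0,0,0,0],[0.1,0,0,0,0,0,0],[0,0,0,0,0,0,0]]'; python3 st.py | grep -v '\['; python3 st.py | grep -e Ftool -e cm
```

```text
t: 4.32
tool_pos: [0.5285, -0.1993, 0.0742]
eef_rot: [-0.022, 0.707, -0.022, -0.707]
force: [-0.5, 0.3, 3.6]
gripper_width: 0.004
t 4.325 pos [ 0.5285 -0.1993  0.0742] F [-0.5393  0.3403  3.5878] Ftool [-3.5882 -0.3054  0.557 ]
to wheel top, tool cm [0.0176 0.0148 0.6973]
```

```bash
python3 -m inch '[[0.1,0,0,0,0,0,0],[0,0,0,0,0,0,0]]'; python3 st.py | grep -e Ftool -e cm
```

```text
t: 4.58
tool_pos: [0.5294, -0.1994, 0.0739]
eef_rot: [-0.022, 0.708, -0.022, -0.706]
force: [-0.9, 0.8, 10.2]
gripper_width: 0.005
t 4.575 pos [ 0.5294 -0.1994  0.0739] F [-0.913   0.8103 10.1612] Ftool [-10.164   -0.7474   0.9346]
to wheel top, tool cm [-0.0074  0.0128  0.7935]
```

```bash
python3 -m inch '[[-0.03,0,0.1,0,0,0,0],[0,0,0.2,0,0,0,0],[0,0,0.2,0,0,0,0],[0,0,0.2,0,0,0,0]]'; python3 st.py | grep -e Ftool -e cm; python3 -m inch '[[0,0,0.2,0,0,0,0],[0,0,0.2,0,0,0,0],[0,0,0.2,0,0,0,0],[0,0,0,0,0,0,0]]';python3 st.py | grep -e Ftool -e cm
cat > look.py <<'E'
from h import *
import sys
k=sys.argv[1]
a=snapshot("top"); b=snapshot("scene")
a=cv2.resize(a[195:260,395:445],None,fx=8,fy=8,interpolation=cv2.INTER_CUBIC)
b=cv2.resize(b[300:365,235:300],None,fx=8,fy=8,interpolation=cv2.INTER_CUBIC)[:a.shape[0]]
o=np.hstack([a,b])[:,:800]
o=cv2.resize(o,None,fx=.86,fy=.86) if o.shape[1]>800 else o
cv2.imwrite(f"pics/l{k}.png",o);print(o.shape)
E
sed -i 's/\[:,:800\]/[:,:920]/' look.py
python3 look.py 1
```

```text
t: 5.08
tool_pos: [0.5229, -0.199, 0.0742]
eef_rot: [-0.022, 0.708, -0.022, -0.705]
force: [2.1, -0.2, 6.6]
gripper_width: 0.004
t 5.075 pos [ 0.5229 -0.199   0.0742] F [ 2.0712 -0.1699  6.6453] Ftool [-6.6377  0.0445 -2.1017]
to wheel top, tool cm [0.0168 0.0126 0.1411]
t: 5.58
tool_pos: [0.5166, -0.1986, 0.0741]
eef_rot: [-0.022, 0.708, -0.022, -0.706]
force: [0.5, -0.2, 8.2]
gripper_width: 0.004
t 5.575 pos [ 0.5166 -0.1986  0.0741] F [ 0.5054 -0.1925  8.2087] Ftool [-8.207   0.1648 -0.5422]
to wheel top, tool cm [ 0.0152  0.01   -0.4874]
(447, 791, 3)
```

View pics/l1.png

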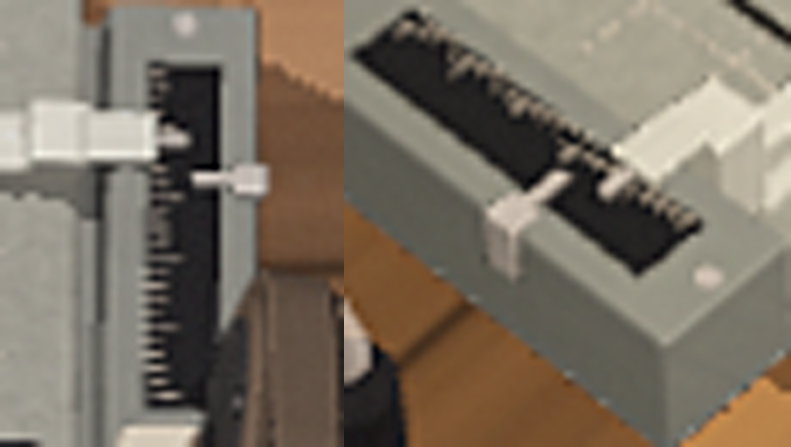

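The roll works: the pointer has moved toward the mark (top view 137 against 178, in 6.9x pixels). One pixel is about 2.5 mm there, so I'll rectify both views to the 63 mm plane for finer reading.

```bash
cat > rect.py <<'E'
from h import *
import sys
def rect(n,im,yw=-.0625,c=(.6685,-.2095),z=.063,mm=.1,X=(-20,30),Y=(-14,14)):
    ex=np.array([np.cos(yw),np.sin(yw),0]);ey=np.array([-ex[1],ex[0],0])
    xs=np.arange(X[1],X[0],-mm);ys=np.arange(Y[1],Y[0],-mm)
    g=np.array([np.array([*c,z])+(x*ex+y*ey)/1000 for x in xs for y in ys])
    q=proj(n,g).reshape(len(xs),len(ys),2).astype(np.float32)
    return cv2.remap(im,q[...,0],q[...,1],cv2.INTER_LINEAR),xs,ys
if __name__=="__main__":
    k=sys.argv[1]; out=[]
    for n in("top","scene"):
        f=f"pics/{n}{k}.png"; import os
        if not os.path.exists(f): cv2.imwrite(f,snapshot(n))
        r,xs,ys=rect(n,cv2.imread(f))
        for i,x in enumerate(xs):
            if abs(x-round(x/10)*10)<.05: cv2.putText(r,f"{x:.0f}",(0,i),0,.4,(0,255,255),1); r[i,::4]=(0,255,255)
        for j,y in enumerate(ys):
            if abs(y-round(y/5)*5)<.05: r[::4,j]=(255,255,0) 
        out.append(r)
    cv2.imwrite(f"pics/r{k}.png",np.hstack(out)); print(out[0].shape)
E
python3 rect.py 0; python3 rect.py 1
```

```text
(500, 280, 3)
(500, 280, 3)
```

View pics/r0.png

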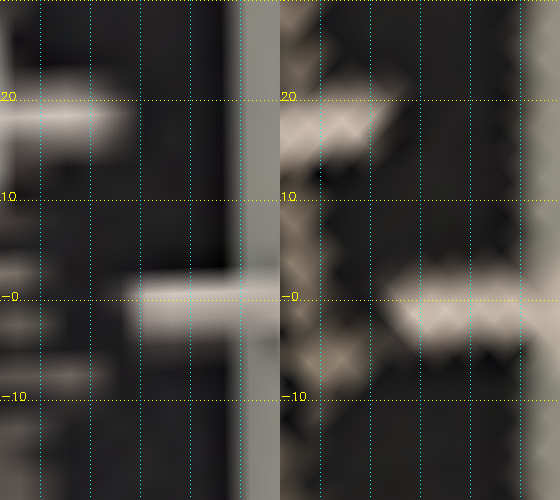

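View pics/r1.png

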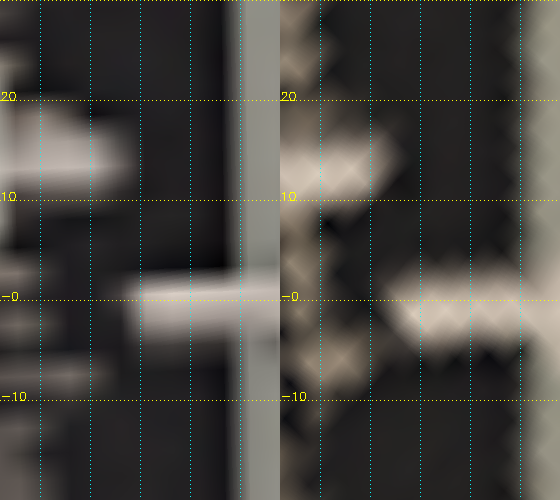

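```bash
cat > gap.py <<'E'
from rect import *
import sys,os
def cen(r,xs,ys,y0,y1,lo,hi):
    g=r.astype(float).mean(2)[:, (ys>y0)&(ys<y1)].mean(1); m=(xs>lo)&(xs<hi)
    w=np.clip(g-45,0,None)*m; return (w*xs).sum()/w.sum(), w.sum()*.1/ w.max()
for k in sys.argv[1:]:
    o=[]
    for n in("top","scene"):
        f=f"pics/{n}{k}.png"
        if not os.path.exists(f): cv2.imwrite(f,snapshot(n))
        r,xs,ys=rect(n,cv2.imread(f))
        m=cen(r,xs,ys,-7,-2,-7,6)
        # pointer: brightest ahead of the mark
        g=r.astype(float).mean(2)[:,(ys>3)&(ys<7)].mean(1).copy(); g[xs<-6.5]=0 
        p=xs[np.argmax(cv2.GaussianBlur(g[:,None],(1,41),0))]
        pp=cen(r,xs,ys,3,7,p-5.5,p+5.5); o.append(pp[0]-m[0])
        print(k,n,"mark %.2f (w %.1f) ptr %.2f (w %.1f) gap %.2f"%(*m,*pp,pp[0]-m[0]))
E
python3 gap.py 0 1
```

```text
0 top mark -0.56 (w 4.3) ptr 18.34 (w 4.3) gap 18.89
0 scene mark -0.77 (w 5.3) ptr 18.28 (w 4.7) gap 19.05
1 top mark -0.58 (w 4.4) ptr 13.94 (w 4.9) gap 14.52
1 scene mark -0.76 (w 5.4) ptr 13.49 (w 5.1) gap 14.25
```

Gap is now about 14.4 mm in both views (4.6 mm gained, about 5 expected from the stroke). Next stroke: lift, go back, press, roll.

```bash
python3 -m inch '[[-0.8,0,0,0,0,0,0],[0,0,-1.2,0,0,0,0],[0,0,0,0,0,0,0],[0.6,0,0,0,0,0,0],[0.2,0,0,0,0,0,0],[0,0,0,0,0,0,0]]'; python3 st.py | grep -e Ftool -e cm; python3 -m inch '[[0,0,0.2,0,0,0,0],[0,0,0.2,0,0,0,0],[0,0,0.2,0,0,0,0],[0,0,0.2,0,0,0,0],[0,0,0.2,0,0,0,0],[0,0,0.2,0,0,0,0],[0,0,0,0,0,0,0]]';python3 st.py | grep -e Ftool -e cm; python3 gap.py 2
```

```text
t: 6.52
tool_pos: [0.5284, -0.1993, 0.0739]
eef_rot: [-0.022, 0.708, -0.022, -0.706]
force: [0.6, 1.7, 11.4]
gripper_width: 0.004
t 6.525 pos [ 0.5284 -0.1993  0.0739] F [ 0.6482  1.6664 11.4142] Ftool [-11.4135  -1.6987  -0.5733]
to wheel top, tool cm [-0.0081  0.0145  0.6916]
t: 7.4
tool_pos: [0.5166, -0.1986, 0.074]
eef_rot: [-0.022, 0.708, -0.022, -0.706]
force: [0.7, 0.1, 12.4]
gripper_width: 0.003
t 7.4 pos [ 0.5166 -0.1986  0.074 ] F [ 0.6519  0.125  12.3624] Ftool [-12.3603  -0.1595  -0.6831]
to wheel top, tool cm [ 0.0061  0.0147 -0.487 ]
2 top mark -0.59 (w 4.4) ptr 9.43 (w 4.4) gap 10.03
2 scene mark -0.75 (w 5.4) ptr 9.14 (w 5.3) gap 9.89
```

```bash
python3 -m inch '[[-0.8,0,0,0,0,0,0],[0,0,-1.2,0,0,0,0],[0,0,0,0,0,0,0],[0.6,0,0,0,0,0,0],[0.15,0,0,0,0,0,0],[0,0,0,0,0,0,0]]'; python3 st.py | grep -e Ftool -e cm; python3 -m inch '[[0,0,0.2,0,0,0,0],[0,0,0.2,0,0,0,0],[0,0,0.2,0,0,0,0],[0,0,0.2,0,0,0,0],[0,0,0.2,0,0,0,0],[0,0,0.2,0,0,0,0],[0,0,0,0,0,0,0]]';python3 st.py | grep -e Ftool -e cm; python3 gap.py 3; python3 rect.py 3
```

```text
t: 8.25
tool_pos: [0.5279, -0.1992, 0.074]
eef_rot: [-0.022, 0.707, -0.022, -0.706]
force: [-0.0, 0.8, 9.3]
gripper_width: 0.005
t 8.25 pos [ 0.5279 -0.1992  0.074 ] F [-0.0424  0.773   9.3297] Ftool [-9.3301 -0.7667  0.0756]
to wheel top, tool cm [0.0037 0.0198 0.6397]
t: 9.12
tool_pos: [0.5162, -0.1985, 0.0741]
eef_rot: [-0.022, 0.708, -0.022, -0.706]
force: [0.3, 1.2, 8.3]
gripper_width: 0.004
t 9.125 pos [ 0.5162 -0.1985  0.0741] F [0.3029 1.1913 8.2593] Ftool [-8.2591 -1.2053 -0.2467]
to wheel top, tool cm [ 0.0093  0.0158 -0.5359]
3 top mark -0.59 (w 4.3) ptr 4.96 (w 4.2) gap 5.55
3 scene mark -0.76 (w 5.4) ptr 4.89 (w 5.2) gap 5.65
(500, 280, 3)
```

View pics/r3.png

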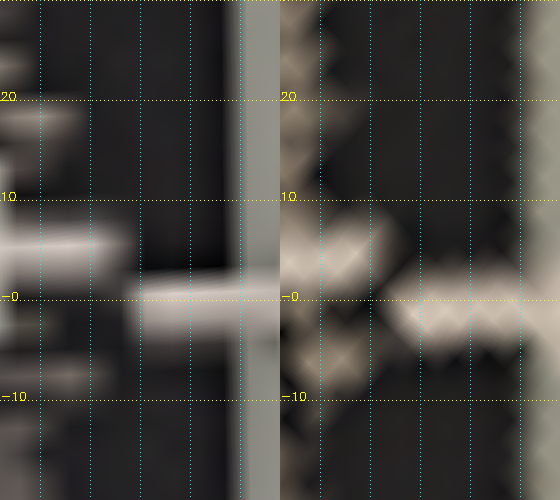

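Gap is now about 5.6 mm, with each 12 mm stroke giving about 4.4 mm. One more stroke, stopping slightly short.

```bash
python3 -m inch '[[-0.8,0,0,0,0,0,0],[0,0,-1.2,0,0,0,0],[0,0,0,0,0,0,0],[0.6,0,0,0,0,0,0],[0.2,0,0,0,0,0,0],[0,0,0,0,0,0,0]]'; python3 st.py | grep -e Ftool -e cm; python3 -m inch '[[0,0,0.2,0,0,0,0],[0,0,0.2,0,0,0,0],[0,0,0.2,0,0,0,0],[0,0,0.2,0,0,0,0],[0,0,0.2,0,0,0,0],[0,0,0.2,0,0,0,0],[0,0,0,0,0,0,0]]';python3 st.py | grep -e Ftool -e cm; python3 gap.py 4; python3 rect.py 4
```

```text
t: 9.98
tool_pos: [0.5279, -0.1992, 0.0741]
eef_rot: [-0.022, 0.707, -0.022, -0.706]
force: [0.2, 0.4, 8.5]
gripper_width: 0.001
t 9.975 pos [ 0.5279 -0.1992  0.0741] F [0.1975 0.4432 8.4682] Ftool [-8.468  -0.4524 -0.1828]
to wheel top, tool cm [0.0054 0.0196 0.6386]
t: 10.85
tool_pos: [0.5161, -0.1985, 0.0741]
eef_rot: [-0.022, 0.708, -0.022, -0.706]
force: [0.2, 0.1, 6.8]
gripper_width: 0.007
t 10.85 pos [ 0.5161 -0.1985  0.0741] F [0.2055 0.1347 6.7872] Ftool [-6.7868 -0.1452 -0.2119]
to wheel top, tool cm [ 0.0147  0.019  -0.5388]
4 top mark -0.57 (w 4.4) ptr 0.51 (w 3.9) gap 1.08
4 scene mark -0.77 (w 5.4) ptr -0.57 (w 5.4) gap 0.20
(500, 280, 3)
```

View pics/r4.png

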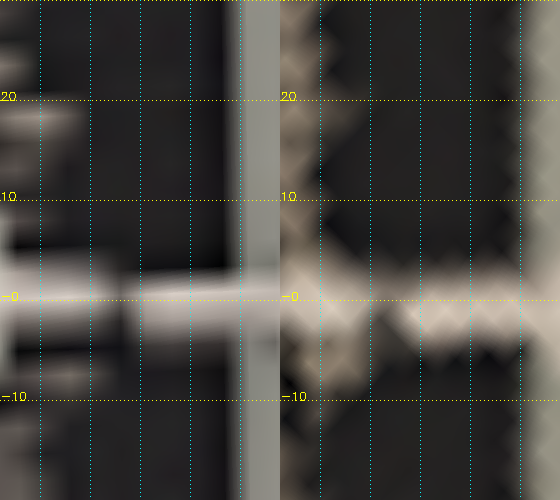

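```bash
cat > gap2.py <<'E'
# pointer by difference against frame 0 (pointer was then at +18), same for blades' mid-lines; mark from frame 0..k
from rect import *
import os
for k in sys.argv[1:]:
    for n in("top","scene"):
        f=f"pics/{n}{k}.png"
        if not os.path.exists(f): cv2.imwrite(f,snapshot(n))
        a,xs,ys=rect(n,cv2.imread(f)); b,_,_=rect(n,cv2.imread(f"pics/{n}0.png"))
        d=np.clip(a.astype(float).mean(2)-b.astype(float).mean(2)-6,0,None)
        ab=np.clip(a.astype(float).mean(2)-45,0,None)
        for y0,y1 in((3,5),(3,7)):
            m=(xs<12)&(xs>-8); w=d[:,(ys>y0)&(ys<y1)].mean(1)*m; p=(w*xs).sum()/w.sum()
            v=ab[:,(ys>-7)&(ys<-2)].mean(1)*((xs>-7)&(xs<6)); q=(v*xs).sum()/v.sum()
            print(k,n,y0,y1,"ptr %.2f mark %.2f gap %.2f  eff width %.1f"%(p,q,p-q,w.sum()*.1/w.max()))
E
python3 gap2.py 3 4
```

```text
3 top 3 5 ptr 5.03 mark -0.60 gap 5.63  eff width 4.5
3 top 3 7 ptr 4.97 mark -0.60 gap 5.56  eff width 4.5
3 scene 3 5 ptr 5.49 mark -0.77 gap 6.26  eff width 5.2
3 scene 3 7 ptr 4.95 mark -0.77 gap 5.71  eff width 5.4
4 top 3 5 ptr 0.52 mark -0.58 gap 1.09  eff width 4.1
4 top 3 7 ptr 0.49 mark -0.58 gap 1.07  eff width 4.3
4 scene 3 5 ptr 0.40 mark -0.78 gap 1.18  eff width 4.7
4 scene 3 7 ptr 0.05 mark -0.78 gap 0.83  eff width 5.1
```

By background differencing, both views put the gap at about 1.1 mm. I'll do a short last stroke of about 3 mm of rim near mid-wheel.

```bash
python3 -m inch '[[-0.8,0,0,0,0,0,0],[0,0,-0.7,0,0,0,0],[0,0,0,0,0,0,0],[0.6,0,0,0,0,0,0],[0.2,0,0,0,0,0,0],[0,0,0,0,0,0,0]]'; python3 st.py | grep -e Ftool -e cm; python3 -m inch '[[0,0,0.1,0,0,0,0],[0,0,0.1,0,0,0,0],[0,0,0.1,0,0,0,0],[0,0,0,0,0,0,0],[0,0,0,0,0,0,0]]';python3 st.py | grep -e Ftool -e cm; python3 gap2.py 5; python3 gap.py 5; python3 rect.py 5
```

```text
t: 11.7
tool_pos: [0.523, -0.1989, 0.0741]
eef_rot: [-0.022, 0.707, -0.022, -0.706]
force: [0.2, 1.1, 9.7]
gripper_width: 0.006
t 11.7 pos [ 0.523  -0.1989  0.0741] F [0.1945 1.0685 9.6607] Ftool [-9.6608 -1.0763 -0.1432]
to wheel top, tool cm [0.0089 0.0209 0.145 ]
t: 12.32
tool_pos: [0.5203, -0.1988, 0.0741]
eef_rot: [-0.022, 0.708, -0.022, -0.706]
force: [0.2, 1.0, 7.3]
gripper_width: 0.01
t 12.325 pos [ 0.5203 -0.1988  0.0741] F [0.2251 0.9834 7.3186] Ftool [-7.3186 -0.9929 -0.1812]
to wheel top, tool cm [ 0.0132  0.0148 -0.1163]
5 top 3 5 ptr -0.10 mark -0.58 gap 0.48  eff width 4.5
5 top 3 7 ptr -0.15 mark -0.58 gap 0.43  eff width 4.5
5 scene 3 5 ptr 0.43 mark -0.77 gap 1.20  eff width 4.4
5 scene 3 7 ptr 0.02 mark -0.77 gap 0.79  eff width 4.9
5 top mark -0.58 (w 4.3) ptr -0.16 (w 4.1) gap 0.42
5 scene mark -0.76 (w 5.4) ptr -0.61 (w 5.3) gap 0.14
(500, 280, 3)
```

View pics/r5.png

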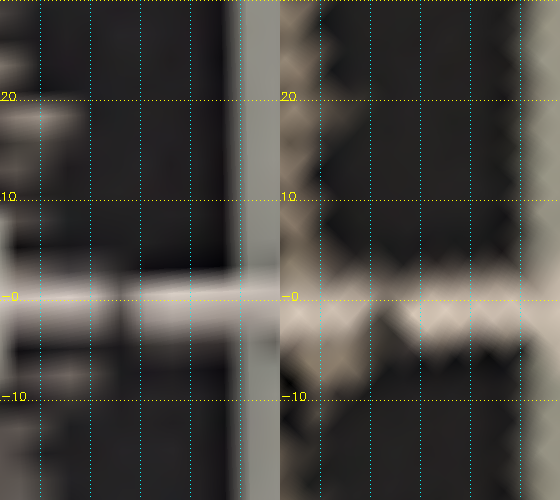

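```bash
python3 -m inch '[[0,0,0.08,0,0,0,0],[0,0,0,0,0,0,0],[0,0,0,0,0,0,0]]';python3 st.py | grep -e Ftool -e cm; python3 gap2.py 6; python3 gap.py 6; python3 rect.py 6
```

```text
t: 12.8
tool_pos: [0.5196, -0.1987, 0.0741]
eef_rot: [-0.022, 0.708, -0.022, -0.706]
force: [2.1, 0.9, 8.1]
gripper_width: 0.005
t 12.8 pos [ 0.5196 -0.1987  0.0741] F [2.1169 0.9157 8.113 ] Ftool [-8.1082 -1.0426 -2.0765]
to wheel top, tool cm [ 0.0145  0.0157 -0.1893]
6 top 3 5 ptr -0.30 mark -0.59 gap 0.28  eff width 4.9
6 top 3 7 ptr -0.30 mark -0.59 gap 0.29  eff width 4.8
6 scene 3 5 ptr -0.35 mark -0.77 gap 0.42  eff width 5.4
6 scene 3 7 ptr -0.65 mark -0.77 gap 0.12  eff width 5.8
6 top mark -0.58 (w 4.3) ptr -0.30 (w 4.3) gap 0.28
6 scene mark -0.76 (w 5.4) ptr -1.19 (w 6.3) gap -0.42
(500, 280, 3)
```

View pics/r6.png

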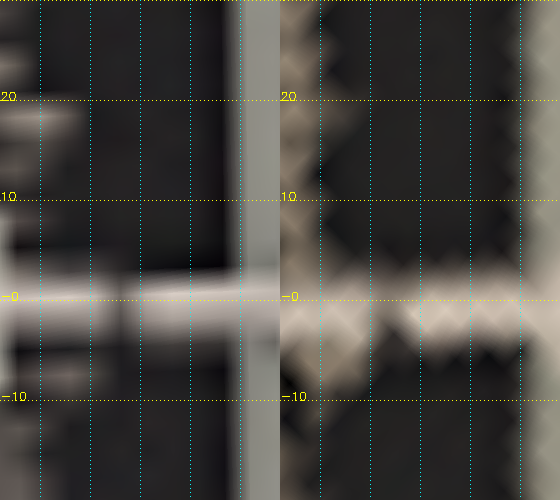

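The gap is about 0.2 mm, within the reading noise, so the stop is set. I'll lift straight up and move away.

```bash
python3 -m inch '[[-0.5,0,0,0,0,0,0],[-2,0,0,0,0,0,0],[-4,0,0,0,0,0,0],[-4,0,0,0,0,0,0],[-4,0,0,0,0,0,0],[0,2,3,0,0,0,0],[0,2,3,0,0,0,0],[0,0,0,0,0,0,0]]'; python3 -m inch '[[0,3,3,0,0,0,0],[0,3,3,0,0,0,0],[0,3,3,0,0,0,0],[0,0,0,0,0,0,0],[0,0,0,0,0,0,0]]'; python3 st.py | grep -e Ftool; python3 gap2.py 7; python3 gap.py 7; python3 rect.py 7
```

```text
t: 13.9
tool_pos: [0.4532, -0.2366, 0.2183]
eef_rot: [0.023, -0.706, 0.024, 0.707]
force: [-0.6, 0.4, 0.4]
gripper_width: 0.004
t: 14.52
tool_pos: [0.3613, -0.3184, 0.2184]
eef_rot: [-0.022, 0.707, -0.022, -0.707]
force: [-0.2, 0.6, -0.9]
gripper_width: 0.007
t 14.525 pos [ 0.3613 -0.3184  0.2184] F [-0.1955  0.6022 -0.8618] Ftool [ 0.8621 -0.5885  0.2324]
7 top 3 5 ptr -0.40 mark -0.57 gap 0.17  eff width 5.0
7 top 3 7 ptr -0.43 mark -0.57 gap 0.14  eff width 4.9
7 scene 3 5 ptr -0.44 mark -0.78 gap 0.34  eff width 5.1
7 scene 3 7 ptr -0.75 mark -0.78 gap 0.03  eff width 5.5
7 top mark -0.56 (w 4.3) ptr -0.42 (w 4.4) gap 0.14
7 scene mark -0.78 (w 5.3) ptr -1.26 (w 6.0) gap -0.48
(500, 280, 3)
```

View pics/r7.png

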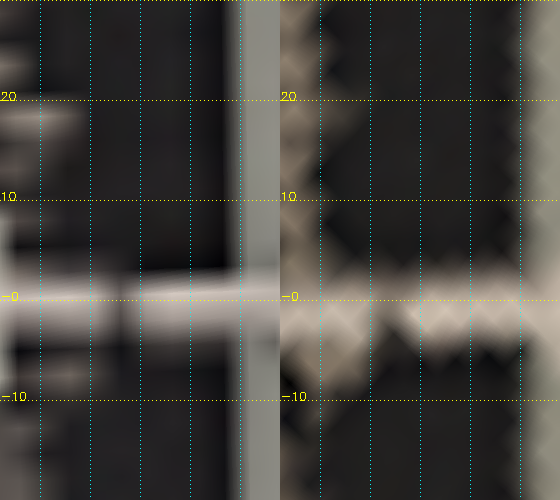

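View pics/scene7.png

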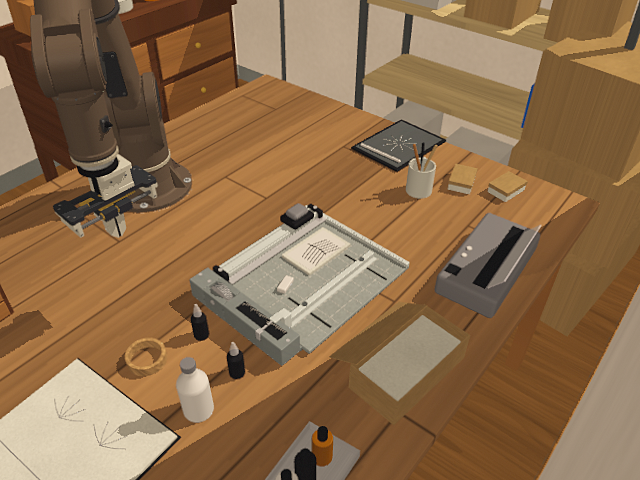

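View pics/top7.png

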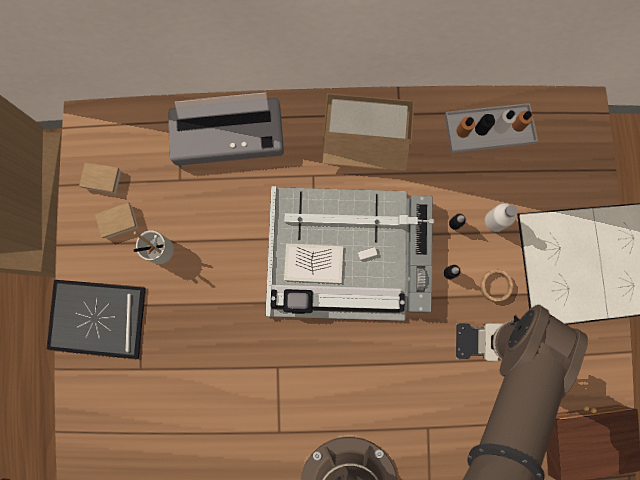

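The pointer at (428,220) is in line with the clip. Both bottles, (457,221) and (452,271), the tape, prints and eraser are where they were, and the hand is clear. I'll hand it in.

```bash
python3 -c "
from rig import *
print(close_job())"
```

```text
the job is handed in; nothing more can be done
None
```

The back stop is set: its pointer is level with the clip's finger to within what the cameras can show. I rolled the thumbwheel forward with the shut fingertips in five strokes and a final nudge, pressing about 4 to 12 N. One stroke ended at 12.4 N, slightly over the suggested range. The pointer closed from about 19 mm behind the mark. I then lifted straight off, withdrew, and handed the job in at about 14.6 s.

**Gap after withdrawing:** the top view gives 0.15 mm. The scene view gives 0.03 to 0.34 mm with the background subtracted, and −0.5 mm without it. That last figure disagrees, probably because a scale tick blends with the pointer there. I put the gap within about 0.5 mm.

**Everything else:** in both final pictures the bottles, tape, prints, eraser and mug stand where they were. The hand is clear, and the stop was moved only by its wheel.

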